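Put the heavy tin of silver away in the drawer

ROBOT

A 6-joint arm with a two-finger parallel gripper is mounted at the origin on the work surface. World frame = base frame: x ahead of the robot, y to its left, z up, the work surface at z = 0. Lengths are in m, angles in rad, forces in N, time in s.
With the tool pointing down it reaches from about 0.325 to 0.775 m from the base axis. Payload 5.5 kg.
Tool frame: the origin (TCP) lies on the front face of the gripper's body, between the roots of the fingers; the fingertips stand 73 mm ahead of it and the grasp point (between the pads) lies 54 mm ahead of it; z points along the fingers, y is the line along which they close (so a half turn about z gives the same grasp; the last joint's range is limited). The gripper opens to 85 mm and grips with 20 to 120 N. Pads are 22 mm wide; open, the fingers measure 114 mm over their backs; the gripper's body (76 mm by 85 mm) begins 54 mm behind the grasp point. The pads swing forward as they close: fully open they stand 13 mm farther back than shut.
Start: joints at [-1.388, 0.091, 1.231, -0, 1.82, -0.057], TCP at [0.143, -0.583, 0.304] pointing down, gripper open.
Joint ranges: [-2.87, 2.87], [-0.86, 2.18], [0.17, 2.46], [-1.51, 4.65], [0.06, 2.69], [-2.65, 2.65]. Speed limits (rad/s): [2.57, 2.57, 3.01, 3.14, 3.14, 3.14].

INTERFACE

Orientations are given as a unit quaternion [x, y, z, w].
In Python, from plant import sensors, imaging, ticket gives the robot as it stands.
- The arm moves only by the shell command python3 -m jog 'ROWS' [FORCE]. ROWS is JSON, a list of rows, each an object with "hand": the opening, from -1 (shut) to 1 (fully open); "travel": the shift along the world's x, y, z in m, a list of three; "turn": the turn about the world's z in degrees. In form: [{"hand": hand, "travel": [tx, ty, tz], "turn": turn}, ...]. A call has 1 to 5 rows; each row is the pose to reach, as a shift and turn from the pose commanded when the call began; what a row does not reach only later rows make up. A row lasts 1/12 s, in which the tool goes at most 41.7 mm and 7.16 degrees, less where a joint would pass 70% of its speed; a pose out of reach is approached as far as the arm can. A call with a gripper value outside its range is refused whole. The fingers move at their own pace and stop on an object; FORCE is the grip in N (left out, the last holds). Time passes only in rows, so rows that repeat a pose let the fingers close. It gives the time, the measured TCP pose, the force, the opening and the grip force at its end, in the units of the state.
- sensors.observe(): the state, without advancing time (a new reading comes with each control period).
- imaging.snapshot(name): name is "side" or "top" or "wrist"; returns a dict with "frame" (400x640x3 uint8, red, green, blue), "camera_matrix" (3x3 intrinsics, pixels), "R" (3x3) and "t" (3): a world point X has camera coordinates R X + t. Camera axes: x right, y down, z forward; pixel columns grow to the right and rows downward; lengths in m; the calibration is good to about 2 mm. A picture is of the moment at which its call begins. There is no depth.
- ticket.job_done(): hands the job in; it is judged then, once.
The state is a dict: "t": time; "joints": joint angles; "joint_velocities": joint speeds; "tau": joint torques, N m; "tool_pos": TCP position; "ee_rot": TCP orientation; "contact_force": force on the tool from outside, world axes, zero at the start; "wrist_torque": the same for the moment, N m; "finger_gap": finger opening in m; "gripper_force": force on a finger pad.
Only numpy, scipy, OpenCV 4.12 (cv2) and the standard library are available. Lean on these libraries where they do the work, as an engineer would, in place of code of your own. Each camera call takes 0.05 s, during which the arm holds its last target. There are 200 camera calls.

TASK

One of the four identical lidded tins on the plywood board is heavy with silver; the other three are as good as empty. Find the heavy one by its weight, set it upright in the open drawer of the small cabinet and push the drawer fully shut; the three light tins must end standing on the board. The tins are thin, so grip them lightly, keep them upright and set them down without dropping them, and do not disturb the other things on the bench.

Things in the scene. Friction and masses are not known exactly. Their poses are not given: they have to be found in the camera images.
- tin_a: one of four identical lidded metal tins on the board: 66 mm high; lid 57 mm across over the top 20 mm, body 54 mm across below. Only weight tells the full one (0.4 to 0.6 kg) from the empty ones (about 0.1 kg); any of the four may be full. Origin: centre of its underside, z up. Thin sheet: a grip of 20 to 40 N is plenty, over 60 N dents it
- tin_b: one of four identical lidded metal tins on the board: 66 mm high; lid 57 mm across over the top 20 mm, body 54 mm across below. Only weight tells the full one (0.4 to 0.6 kg) from the empty ones (about 0.1 kg); any of the four may be full. Origin: centre of its underside, z up. Thin sheet: a grip of 20 to 40 N is plenty, over 60 N dents it
- tin_c: one of four identical lidded metal tins on the board: 66 mm high; lid 57 mm across over the top 20 mm, body 54 mm across below. Only weight tells the full one (0.4 to 0.6 kg) from the empty ones (about 0.1 kg); any of the four may be full. Origin: centre of its underside, z up. Thin sheet: a grip of 20 to 40 N is plenty, over 60 N dents it
- tin_d: one of four identical lidded metal tins on the board: 66 mm high; lid 57 mm across over the top 20 mm, body 54 mm across below. Only weight tells the full one (0.4 to 0.6 kg) from the empty ones (about 0.1 kg); any of the four may be full. Origin: centre of its underside, z up. Thin sheet: a grip of 20 to 40 N is plenty, over 60 N dents it
- board: plywood board on the bench carrying the four tins in a two-by-two group about 125 mm apart, 290 x 290 mm, 12 mm thick, fixed. Origin: centre of its underside; x and y along its edges, z up
- cab: small dark wooden one-drawer cabinet, fixed: 240 mm deep (x), 200 mm wide (y), 115 mm high. Origin: centre of its underside; -x is its front, towards the robot. Drawer open at the start: inner floor 22 mm, side walls 93 mm, front panel 101 mm above the bench; inner width 158 mm
- cab_drawer0 (a joint): the drawer's slide in m: 0 = fully shut against its stop, grows as it comes out along the cabinet's -x; starts 0.12 to 0.155 open; a few N move it. The open space, seen from above, runs along the cabinet's x from -105 mm (cabinet face) to -99 mm minus the joint value (inside of the drawer's front)
- cab_drawer0_handle (a point): middle of the drawer's brass bar handle (100 mm long along the cabinet's y, 35 mm in front of the drawer's face, 77 mm above the bench); moves with the drawer
- bowl: bystander: silver-coloured metal bowl, 110 mm across, 50 mm high. Origin: centre of its underside
- mallet: bystander: hammer with wooden handle, 260 mm long, lying on the bench. Origin: underside near its middle
- file: bystander: hand file with wooden handle, 250 mm long, lying on the bench. Origin: on its underside, 110 mm from the handle's end
- jar: bystander: small glass jar with white cap, 52 mm across, 70 mm high. Origin: centre of its underside
Mind the look-alikes: they are no part of the job. What is shaped like the tin_a but red or turquoise is not meant.

How it is judged:
At the end, for the whole second after the job is handed in: The drawer is shut to within 4 mm of its stop; the one heavy tin stands in it (it weighs on the drawer with more than 2.6 N); the three light tins stand on the board, their centres within 140 mm of its centre along each edge; all four are upright to 0.12 rad and at rest (value of joint cab_drawer0 below 0.004 m and ((x of tin_a in the frame of cab between -0.11 and 0.11 m and y of tin_a in the frame of cab between -0.09 and 0.09 m and z of tin_a in the frame of cab below 0.035 m and contact force between tin_a and cab above 2.6 N) or (x of tin_b in the frame of cab between -0.11 and 0.11 m and y of tin_b in the frame of cab between -0.09 and 0.09 m and z of tin_b in the frame of cab below 0.035 m and contact force between tin_b and cab above 2.6 N) or (x of tin_c in the frame of cab between -0.11 and 0.11 m and y of tin_c in the frame of cab between -0.09 and 0.09 m and z of tin_c in the frame of cab below 0.035 m and contact force between tin_c and cab above 2.6 N) or (x of tin_d in the frame of cab between -0.11 and 0.11 m and y of tin_d in the frame of cab between -0.09 and 0.09 m and z of tin_d in the frame of cab below 0.035 m and contact force between tin_d and cab above 2.6 N)) and ((x of tin_a in the frame of cab between -0.11 and 0.11 m and y of tin_a in the frame of cab between -0.09 and 0.09 m and z of tin_a in the frame of cab below 0.035 m and contact force between tin_a and cab above 2.6 N) or (x of tin_a in the frame of board between -0.14 and 0.14 m and y of tin_a in the frame of board between -0.14 and 0.14 m and z of tin_a in the frame of board between 0.008 and 0.017 m)) and ((x of tin_b in the frame of cab between -0.11 and 0.11 m and y of tin_b in the frame of cab between -0.09 and 0.09 m and z of tin_b in the frame of cab below 0.035 m and contact force between tin_b and cab above 2.6 N) or (x of tin_b in the frame of board between -0.14 and 0.14 m and y of tin_b in the frame of board between -0.14 and 0.14 m and z of tin_b in the frame of board between 0.008 and 0.017 m)) and ((x of tin_c in the frame of cab between -0.11 and 0.11 m and y of tin_c in the frame of cab between -0.09 and 0.09 m and z of tin_c in the frame of cab below 0.035 m and contact force between tin_c and cab above 2.6 N) or (x of tin_c in the frame of board between -0.14 and 0.14 m and y of tin_c in the frame of board between -0.14 and 0.14 m and z of tin_c in the frame of board between 0.008 and 0.017 m)) and ((x of tin_d in the frame of cab between -0.11 and 0.11 m and y of tin_d in the frame of cab between -0.09 and 0.09 m and z of tin_d in the frame of cab below 0.035 m and contact force between tin_d and cab above 2.6 N) or (x of tin_d in the frame of board between -0.14 and 0.14 m and y of tin_d in the frame of board between -0.14 and 0.14 m and z of tin_d in the frame of board between 0.008 and 0.017 m)) and angle between each of tin_a, tin_b, tin_c, tin_d's own z axis and vertical below 0.12 rad and linear speed of each of tin_a, tin_b, tin_c, tin_d below 0.02 m/s); the robot touches nothing.
It fails at once if a tin is squeezed with over 60 N on each side (120 N in all) (contact force between the fingers and tin_a above 120 N or contact force between the fingers and tin_b above 120 N or contact force between the fingers and tin_c above 120 N or contact force between the fingers and tin_d above 120 N).
It fails at once if a tin is tipped by more than 0.6 rad (angle between any of tin_a, tin_b, tin_c, tin_d's own z axis and vertical above 0.6 rad).
It fails at once if a tin is dropped or flung (over 0.6 m/s while not held, a fall of about 20 mm) ((contact force between the fingers and tin_a below 0.2 N and linear speed of tin_a above 0.6 m/s) or (contact force between the fingers and tin_b below 0.2 N and linear speed of tin_b above 0.6 m/s) or (contact force between the fingers and tin_c below 0.2 N and linear speed of tin_c above 0.6 m/s) or (contact force between the fingers and tin_d below 0.2 N and linear speed of tin_d above 0.6 m/s)).
It fails at once if the bowl, hammer, file or jar is moved by more than 30 mm (distance of any of bowl, mallet, file, jar from where it was at the start of the episode above 0.03 m).
It also fails if it takes over 72 s, if anything falls off the work surface, if the arm or the gripper's body presses on something with over 40 N, if the wrist force passes 120 N, or if a joint passes its speed limit or range.

## Working session

There is one attempt and no reset: what is moved stays moved. The work goes in short steps, Python scripts to look and compute and a shell command to move; the robot and the scene stay as the last step left them, time stands still between calls to the robot, and variables do not carry over. Pictures are saved under pics/ and viewed, at most 10 in all, crops included, and the job is handed in when it is done.

```bash
mkdir -p pics; ls
cat > h.py <<'E'
import numpy as np, cv2
from plant import sensors, imaging, ticket
def snap(n,f):
    s=imaging.snapshot(n); cv2.imwrite(f'pics/{f}.png',s['frame'][:,:,::-1]); np.savez(f'pics/{f}.npz',**{k:np.array(v) for k,v in s.items()}); return s
def ray(f,u,v,z):
    s=np.load(f'pics/{f}.npz'); R,t=s['R'],s['t']; d=R.T@np.linalg.inv(s['camera_matrix'])@[u,v,1]; o=-R.T@t
    return o+d*(z-o[2])/d[2]
def proj(f,X):
    s=np.load(f'pics/{f}.npz'); p=s['camera_matrix']@(s['R']@np.array(X)+s['t']); return p[:2]/p[2]
E
python3 - <<'E'
from h import *
snap('top','top1');snap('side','side1')
o=sensors.observe();print(o)
E
```

```text
pics
{'t': 0.1, 'joints': array([-1.38772996e+00,  9.18280925e-02,  1.23179004e+00,  2.62361632e-05,
        1.81978620e+00, -5.66775921e-02]), 'joint_velocities': array([-3.74996763e-04, -2.25834303e-03, -3.56714609e-03,  2.46271772e-04,
        8.53789276e-05,  2.24828996e-04]), 'tau': array([ 4.76584712e-03, -4.60215640e+01, -4.19219291e+01,  1.81954266e-05,
        1.05648703e-02, -1.75079475e-05]), 'tool_pos': array([ 0.1424684 , -0.58271652,  0.30282328]), 'ee_rot': array([ 9.92823161e-01,  1.19588254e-01, -4.45150048e-05, -9.04837764e-04]), 'contact_force': array([-0.75264788, -0.19068234,  0.45114897]), 'wrist_torque': array([ 0.00088473, -0.02171675,  0.00172015]), 'gripper_force': 0.0, 'finger_gap': 0.08523633419971682}
```

View pics/top1.png

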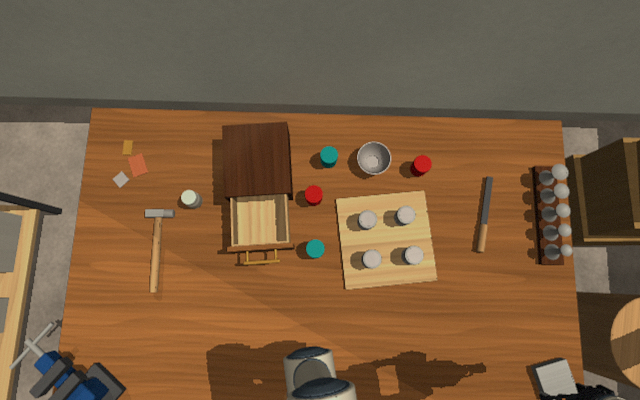

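View pics/side1.png

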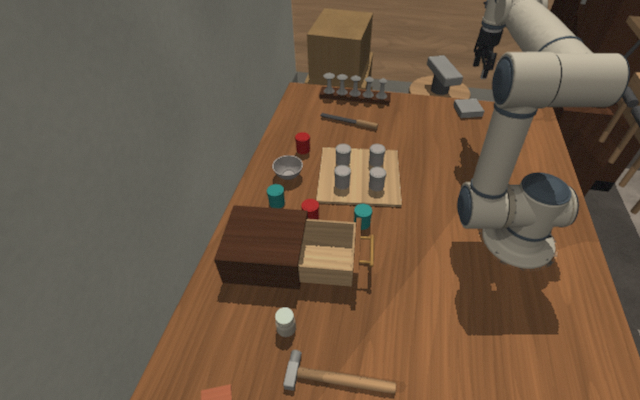

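Top view: four silver-grey tins on the board at (367,219), (405,215), (371,259), (413,255). The red ones at (314,195) and (422,165) and the turquoise ones at (329,157) and (315,249) are look-alikes. The metal tins on the board fit the description. Drawer front is at about (262,247) and the handle at (262,262).

Run:
```python
from h import *
im=cv2.imread('pics/top1.png')
c=cv2.resize(im[110:300,210:450],None,fx=3.3,fy=3.0,interpolation=cv2.INTER_CUBIC)
cv2.imwrite('pics/crop1.png',c)
hsv=cv2.cvtColor(im,cv2.COLOR_BGR2HSV)
m=((hsv[...,1]<60)&(hsv[...,2]>110)).astype(np.uint8)
n,l,st,ce=cv2.connectedComponentsWithStats(m)
for i in range(1,n):
    u,v=ce[i]
    if 330<u<440 and 185<v<295 and st[i][4]>60: print('tin',ce[i],st[i],ray('top1',u,v,.078).round(4))
for nm,u,v,z in [('red',314,193,.066),('teal',315,247,.066),('teal2',329,155,.066),('red2',422,163,.066),('bowl',374,158,.05),('jar',190,198,.07),
 ('cabTL',222,125,.115),('cabTR',289,122,.115),('cabBR',291,193,.115),('cabBL',224,197,.115),('h1',245,264,.077),('h2',279,262,.077),('frL',229,250,.101),('frR',294,246,.101),
 ('bdTL',336,198,.012),('bdTR',424,192,.012),('bdBR',437,281,.012),('bdBL',346,288,.012)]:
    print(nm,ray('top1',u,v,z).round(3))
```

```text
tin [405.89105058 214.41245136] [397 206  19  18 257] [ 0.5949 -0.248   0.078 ]
tin [367.37065637 218.96911197] [359 210  18  19 259] [ 0.5777 -0.1307  0.078 ]
tin [413.65413534 254.7406015 ] [405 246  18  19 266] [ 0.4734 -0.2699  0.078 ]
tin [371.68401487 258.47583643] [363 250  18  18 269] [ 0.4589 -0.1443  0.078 ]
red [0.656 0.034 0.066]
teal [0.489 0.026 0.066]
teal2 [ 0.78  -0.01   0.066]
red2 [ 0.762 -0.303  0.066]
bowl [ 0.779 -0.154  0.05 ]
jar [0.629 0.415 0.07 ]
cabTL [0.851 0.322 0.115]
cabTR [0.867 0.117 0.115]
cabBR [0.644 0.102 0.115]
cabBL [0.626 0.3   0.115]
h1 [0.432 0.232 0.077]
h2 [0.441 0.132 0.077]
frL [0.471 0.277 0.101]
frR [0.488 0.087 0.101]
bdTL [ 0.653 -0.037  0.012]
bdTR [ 0.681 -0.322  0.012]
bdBR [ 0.398 -0.357  0.012]
bdBL [ 0.369 -0.073  0.012]
```

View pics/crop1.png

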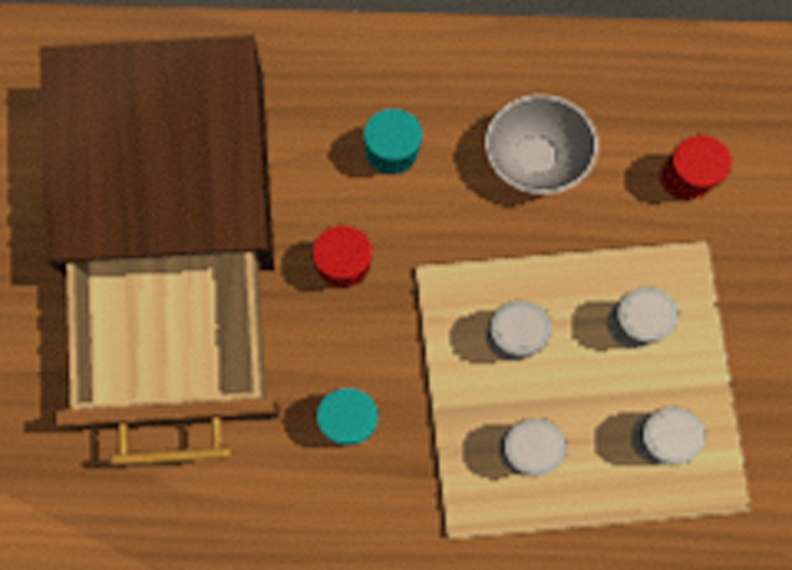

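The crop confirms the four silver tins standing 2x2 on the board; the drawer is open and empty. I'll visit the near-right tin first.

```bash
python3 -m jog '[{"hand":1,"travel":[0.15,0.14,0],"turn":-8.5},{"hand":1,"travel":[0.15,0.14,0],"turn":-8.5},{"hand":1,"travel":[0.15,0.14,0],"turn":-8.5},{"hand":1,"travel":[0.15,0.14,0],"turn":-8.5},{"hand":1,"travel":[0.15,0.14,0],"turn":-8.5}]' 30
python3 -m jog '[{"hand":1,"travel":[0.15,0.14,0],"turn":0},{"hand":1,"travel":[0.15,0.14,0],"turn":0},{"hand":1,"travel":[0.15,0.14,0],"turn":0},{"hand":1,"travel":[0.15,0.14,0],"turn":0},{"hand":1,"travel":[0.15,0.14,0],"turn":0}]'
python3 -m jog '[{"hand":1,"travel":[0.031,0.033,0],"turn":0},{"hand":1,"travel":[0.031,0.033,-0.04],"turn":0},{"hand":1,"travel":[0.031,0.033,-0.06],"turn":0},{"hand":1,"travel":[0.031,0.033,-0.06],"turn":0},{"hand":1,"travel":[0.031,0.033,-0.06],"turn":0}]'
```

```text
t: 0.52
tool_pos: [0.2936, -0.4411, 0.3034]
ee_rot: [0.999, 0.046, -0.0, -0.0]
contact_force: [0.2, -0.4, 1.2]
finger_gap: 0.0855
gripper_force: 0.0
t: 0.93
tool_pos: [0.4438, -0.3008, 0.3035]
ee_rot: [0.999, 0.046, -0.0, -0.0]
contact_force: [0.2, 0.1, 0.5]
finger_gap: 0.0852
gripper_force: 0.0
t: 1.35
tool_pos: [0.473, -0.2694, 0.2424]
ee_rot: [0.999, 0.046, -0.002, -0.001]
contact_force: [-0.1, 0.6, 1.4]
finger_gap: 0.0857
gripper_force: 0.0
```

```bash
python3 -m jog '[{"hand":1,"travel":[0,0,-0.035],"turn":0},{"hand":1,"travel":[0,0,-0.07],"turn":0},{"hand":1,"travel":[0,0,-0.1],"turn":0},{"hand":1,"travel":[0,0,-0.12],"turn":0},{"hand":1,"travel":[0,0,-0.127],"turn":0}]'
python3 -m jog '[{"hand":1,"travel":[0,0,0],"turn":0},{"hand":0.3,"travel":[0,0,0],"turn":0},{"hand":0.2,"travel":[0,0,0],"turn":0},{"hand":0.2,"travel":[0,0,0],"turn":0},{"hand":0.2,"travel":[0,0,0],"turn":0}]' 30
python3 -m jog '[{"hand":0.2,"travel":[0,0,0],"turn":0},{"hand":0.2,"travel":[0,0,0],"turn":0},{"hand":0.2,"travel":[0,0,0],"turn":0}]'
```

```text
t: 1.77
tool_pos: [0.4724, -0.2701, 0.115]
ee_rot: [0.999, 0.045, -0.001, -0.001]
contact_force: [-1.7, 0.0, 0.2]
finger_gap: 0.0852
gripper_force: 0.0
t: 2.18
tool_pos: [0.4746, -0.2708, 0.1201]
ee_rot: [0.999, 0.046, 0.002, 0.002]
contact_force: [-0.7, -1.0, 6.4]
finger_gap: 0.0562
gripper_force: 31.6
t: 2.43
tool_pos: [0.4746, -0.2707, 0.1201]
ee_rot: [0.999, 0.046, 0.002, 0.002]
contact_force: [-1.9, -0.1, 6.9]
finger_gap: 0.0566
gripper_force: 31.6
```

```bash
python3 -m jog '[{"hand":0.2,"travel":[0,0,0.01],"turn":0},{"hand":0.2,"travel":[0,0,0.02],"turn":0},{"hand":0.2,"travel":[0,0,0.03],"turn":0},{"hand":0.2,"travel":[0,0,0.03],"turn":0},{"hand":0.2,"travel":[0,0,0.03],"turn":0}]'
python3 -m jog '[{"hand":0.2,"travel":[0,0,0],"turn":0},{"hand":0.2,"travel":[0,0,0],"turn":0},{"hand":0.2,"travel":[0,0,0],"turn":0}]'
```

```text
t: 2.85
tool_pos: [0.474, -0.2701, 0.1482]
ee_rot: [0.999, 0.046, 0.001, 0.001]
contact_force: [0.5, -0.2, -0.0]
finger_gap: 0.0563
gripper_force: 32.3
t: 3.1
tool_pos: [0.4732, -0.2696, 0.146]
ee_rot: [0.999, 0.046, -0.001, -0.0]
contact_force: [-0.2, 0.1, -1.0]
finger_gap: 0.056
gripper_force: 32.3
```

```bash
python3 -m jog '[{"hand":0.2,"travel":[0,0,-0.01],"turn":0},{"hand":0.2,"travel":[0,0,-0.018],"turn":0},{"hand":0.2,"travel":[0,0,-0.023],"turn":0},{"hand":0.2,"travel":[0,0,-0.026],"turn":0},{"hand":0.2,"travel":[0,0,-0.027],"turn":0}]'
python3 -m jog '[{"hand":0.2,"travel":[0,0,0],"turn":0},{"hand":0.5,"travel":[0,0,0],"turn":0},{"hand":1,"travel":[0,0,0],"turn":0},{"hand":1,"travel":[0,0,0],"turn":0},{"hand":1,"travel":[0,0,0],"turn":0}]'
python3 -m jog '[{"hand":1,"travel":[0,0,0.03],"turn":0},{"hand":1,"travel":[0,0,0.065],"turn":0},{"hand":1,"travel":[0,0,0.1],"turn":0},{"hand":1,"travel":[0,0,0.1],"turn":0}]'
```

```text
t: 3.52
tool_pos: [0.473, -0.2694, 0.1202]
ee_rot: [0.999, 0.046, -0.001, -0.001]
contact_force: [-6.6, 4.3, 11.4]
finger_gap: 0.0558
gripper_force: 33.1
t: 3.93
tool_pos: [0.4735, -0.2698, 0.1196]
ee_rot: [0.999, 0.046, -0.0, -0.0]
contact_force: [0.1, 0.0, 0.2]
finger_gap: 0.085
gripper_force: 0.0
t: 4.27
tool_pos: [0.4754, -0.271, 0.2286]
ee_rot: [0.999, 0.046, 0.005, 0.004]
contact_force: [0.9, -1.7, 1.2]
finger_gap: 0.0854
gripper_force: 0.0
```

```bash
python3 -m jog '[{"hand":1,"travel":[-0.014,0.126,0],"turn":0},{"hand":1,"travel":[-0.014,0.126,0],"turn":0},{"hand":1,"travel":[-0.014,0.126,0],"turn":0},{"hand":1,"travel":[-0.014,0.126,0],"turn":0},{"hand":1,"travel":[-0.014,0.126,0],"turn":0}]'
python3 -m jog '[{"hand":1,"travel":[0,0,-0.03],"turn":0},{"hand":1,"travel":[0,0,-0.06],"turn":0},{"hand":1,"travel":[0,0,-0.085],"turn":0},{"hand":1,"travel":[0,0,-0.1],"turn":0},{"hand":1,"travel":[0,0,-0.1],"turn":0}]'
python3 -m jog '[{"hand":0.2,"travel":[0,0,0],"turn":0},{"hand":0.2,"travel":[0,0,0],"turn":0},{"hand":0.2,"travel":[0,0,0],"turn":0},{"hand":0.2,"travel":[0,0,0],"turn":0},{"hand":0.2,"travel":[0,0,0],"turn":0}]' 30
python3 -m jog '[{"hand":0.2,"travel":[0,0,0.01],"turn":0},{"hand":0.2,"travel":[0,0,0.02],"turn":0},{"hand":0.2,"travel":[0,0,0.03],"turn":0},{"hand":0.2,"travel":[0,0,0.03],"turn":0},{"hand":0.2,"travel":[0,0,0.03],"turn":0}]'
python3 -m jog '[{"hand":0.2,"travel":[0,0,0],"turn":0},{"hand":0.2,"travel":[0,0,0],"turn":0},{"hand":0.2,"travel":[0,0,0],"turn":0}]'
```

```text
t: 4.68
tool_pos: [0.4596, -0.1421, 0.2201]
ee_rot: [0.999, 0.047, 0.001, 0.0]
contact_force: [0.1, -0.7, 0.0]
finger_gap: 0.0852
gripper_force: 0.0
t: 5.1
tool_pos: [0.4576, -0.1443, 0.1152]
ee_rot: [0.999, 0.045, -0.003, -0.001]
contact_force: [-1.1, -0.1, -0.9]
finger_gap: 0.0855
gripper_force: 0.0
t: 5.52
tool_pos: [0.4604, -0.1449, 0.1221]
ee_rot: [0.999, 0.045, 0.002, 0.001]
contact_force: [-0.9, -5.3, 4.7]
finger_gap: 0.0559
gripper_force: 33.1
t: 5.93
tool_pos: [0.4599, -0.1438, 0.1507]
ee_rot: [0.999, 0.046, 0.001, 0.0]
contact_force: [-0.4, 0.4, -5.3]
finger_gap: 0.0561
gripper_force: 33.7
t: 6.18
tool_pos: [0.4592, -0.1437, 0.1491]
ee_rot: [0.999, 0.046, -0.001, -0.0]
contact_force: [-0.6, -0.6, -5.3]
finger_gap: 0.0562
gripper_force: 33.7
```

Second tin is heavy (5.3 N vs about 1 N). Carry it to above the drawer.

```bash
python3 -m jog '[{"hand":0.2,"travel":[0,0,0.03],"turn":0},{"hand":0.2,"travel":[0,0,0.06],"turn":0},{"hand":0.2,"travel":[0,0,0.09],"turn":0},{"hand":0.2,"travel":[0,0,0.12],"turn":0},{"hand":0.2,"travel":[0,0,0.12],"turn":0}]'
python3 -m jog '[{"hand":0.2,"travel":[0.005,0.02,0],"turn":0},{"hand":0.2,"travel":[0.015,0.05,0],"turn":0},{"hand":0.2,"travel":[0.025,0.08,0],"turn":0},{"hand":0.2,"travel":[0.034,0.11,0],"turn":0},{"hand":0.2,"travel":[0.043,0.14,0],"turn":0}]'
python3 -m jog '[{"hand":0.2,"travel":[0.01,0.03,0],"turn":0},{"hand":0.2,"travel":[0.019,0.06,0],"turn":0},{"hand":0.2,"travel":[0.028,0.09,0],"turn":0},{"hand":0.2,"travel":[0.037,0.12,0],"turn":0},{"hand":0.2,"travel":[0.046,0.15,0],"turn":0}]'
python3 -m jog '[{"hand":0.2,"travel":[0.006,0.02,0],"turn":0},{"hand":0.2,"travel":[0.012,0.038,0],"turn":0},{"hand":0.2,"travel":[0.015,0.048,0],"turn":0},{"hand":0.2,"travel":[0.015,0.048,0],"turn":0},{"hand":0.2,"travel":[0.015,0.048,0],"turn":0}]'
python3 - <<'E'
from h import *
a=snap('top','top2')['frame'];b=snap('side','side2')['frame']
cv2.imwrite('pics/two.png',np.hstack([cv2.resize(a[100:300,190:390],(400,400)),cv2.resize(b[130:330,200:400],(400,400))])[:,:,::-1])
E
```

```text
t: 6.6
tool_pos: [0.4608, -0.1443, 0.277]
ee_rot: [0.999, 0.046, 0.005, 0.002]
contact_force: [1.3, -0.5, -3.5]
finger_gap: 0.0564
gripper_force: 36.1
t: 7.02
tool_pos: [0.5025, -0.0025, 0.2682]
ee_rot: [0.999, 0.045, -0.001, -0.0]
contact_force: [0.5, -0.8, -5.0]
finger_gap: 0.0558
gripper_force: 36.1
t: 7.43
tool_pos: [0.5485, 0.1478, 0.268]
ee_rot: [0.999, 0.046, -0.001, 0.0]
contact_force: [0.2, -0.8, -4.1]
finger_gap: 0.0558
gripper_force: 36.1
t: 7.85
tool_pos: [0.5633, 0.194, 0.2686]
ee_rot: [0.999, 0.046, -0.001, 0.001]
contact_force: [-0.3, -0.3, -5.3]
finger_gap: 0.056
gripper_force: 36.1
```

View pics/two.png

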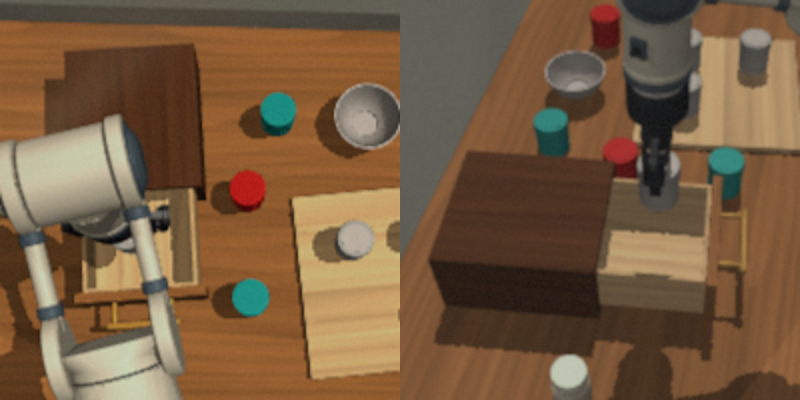

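The right panel (side view) shows the tin hanging over the open drawer between the cabinet face and the front panel. The left panel (top) shows the gripper inside the drawer outline. Lowering.

```bash
python3 -m jog '[{"hand":0.2,"travel":[0,0,-0.025],"turn":0},{"hand":0.2,"travel":[0,0,-0.05],"turn":0},{"hand":0.2,"travel":[0,0,-0.075],"turn":0},{"hand":0.2,"travel":[0,0,-0.1],"turn":0},{"hand":0.2,"travel":[0,0,-0.115],"turn":0}]'
python3 -m jog '[{"hand":0.2,"travel":[0,0,-0.005],"turn":0},{"hand":0.2,"travel":[0,0,-0.01],"turn":0},{"hand":0.2,"travel":[0,0,-0.014],"turn":0},{"hand":0.2,"travel":[0,0,-0.017],"turn":0},{"hand":0.2,"travel":[0,0,-0.017],"turn":0}]'
```

```text
t: 8.37
tool_pos: [0.5624, 0.1925, 0.1516]
ee_rot: [0.999, 0.045, -0.002, 0.001]
contact_force: [-1.6, -0.2, -6.2]
finger_gap: 0.0557
gripper_force: 36.1
t: 8.78
tool_pos: [0.5638, 0.194, 0.1385]
ee_rot: [0.999, 0.046, 0.001, -0.0]
contact_force: [-0.2, 0.7, -5.2]
finger_gap: 0.0559
gripper_force: 36.1
```

Still hanging; go down in millimetres.

```bash
python3 -m jog '[{"hand":0.2,"travel":[0,0,-0.002],"turn":0},{"hand":0.2,"travel":[0,0,-0.004],"turn":0},{"hand":0.2,"travel":[0,0,-0.005],"turn":0},{"hand":0.2,"travel":[0,0,-0.005],"turn":0}]'
python3 -m jog '[{"hand":0.2,"travel":[0,0,-0.001],"turn":0},{"hand":0.2,"travel":[0,0,-0.002],"turn":0},{"hand":0.2,"travel":[0,0,-0.002],"turn":0},{"hand":0.2,"travel":[0,0,-0.002],"turn":0}]'
```

```text
t: 9.12
tool_pos: [0.5634, 0.1942, 0.1327]
ee_rot: [0.999, 0.046, -0.0, 0.0]
contact_force: [-0.0, -0.5, -5.2]
finger_gap: 0.0559
gripper_force: 36.1
t: 9.45
tool_pos: [0.564, 0.1942, 0.132]
ee_rot: [0.999, 0.046, 0.001, -0.0]
contact_force: [0.1, -0.5, 1.6]
finger_gap: 0.056
gripper_force: 36.5
```

```bash
python3 -m jog '[{"hand":0.4,"travel":[0,0,0],"turn":0},{"hand":0.8,"travel":[0,0,0],"turn":0},{"hand":0.8,"travel":[0,0,0],"turn":0},{"hand":0.8,"travel":[0,0,0],"turn":0},{"hand":0.8,"travel":[0,0,0],"turn":0}]'
python3 -m jog '[{"hand":0.8,"travel":[0,0,0.02],"turn":0},{"hand":0.8,"travel":[0,0,0.05],"turn":0},{"hand":0.8,"travel":[0,0,0.09],"turn":0},{"hand":0.8,"travel":[0,0,0.13],"turn":0},{"hand":0.8,"travel":[0,0,0.13],"turn":0}]'
```

```text
t: 9.87
tool_pos: [0.5635, 0.1942, 0.1309]
ee_rot: [0.999, 0.046, 0.0, -0.0]
contact_force: [0.5, 0.1, 0.2]
finger_gap: 0.0769
gripper_force: 0.0
t: 10.28
tool_pos: [0.5652, 0.1947, 0.2715]
ee_rot: [0.999, 0.046, 0.007, -0.002]
contact_force: [0.6, -0.0, 1.5]
finger_gap: 0.0769
gripper_force: 0.0
```

```bash
python3 -m jog '[{"hand":-1,"travel":[-0.18,-0.016,0],"turn":0},{"hand":-1,"travel":[-0.18,-0.016,0],"turn":0},{"hand":-1,"travel":[-0.18,-0.016,0],"turn":0},{"hand":-1,"travel":[-0.18,-0.016,0],"turn":0},{"hand":-1,"travel":[-0.18,-0.016,0],"turn":0}]'
python3 -m jog '[{"hand":-1,"travel":[0,0,0],"turn":0},{"hand":-1,"travel":[0,0,0],"turn":0}]'
python3 - <<'E'
from h import *
a=snap('top','top3')['frame'];b=snap('side','side3')['frame']
cv2.imwrite('pics/two3.png',np.hstack([cv2.resize(a[100:300,190:390],(400,400)),cv2.resize(b[130:330,200:400],(400,400))])[:,:,::-1])
E
```

```text
t: 10.7
tool_pos: [0.3798, 0.1779, 0.2608]
ee_rot: [0.999, 0.046, -0.0, -0.0]
contact_force: [0.3, -0.3, -0.7]
finger_gap: 0.0161
gripper_force: 0.0
t: 10.87
tool_pos: [0.3835, 0.1783, 0.2614]
ee_rot: [0.999, 0.046, 0.001, -0.0]
contact_force: [0.5, -0.2, 0.6]
finger_gap: -0.0003
gripper_force: 0.0
```

View pics/two3.png

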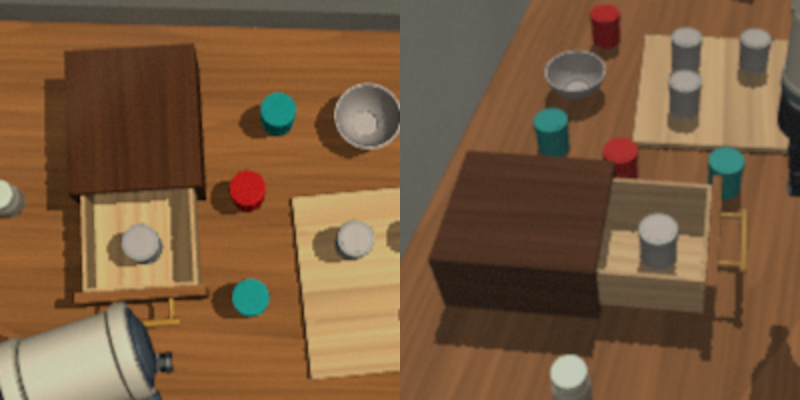

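The tin stands upright in mid-drawer (left panel ~(140,243)), the handle is at ~(165,322), and the gripper is in front of it. Descend and push the handle.

```bash
python3 -m jog '[{"hand":-1,"travel":[0,0,-0.035],"turn":0},{"hand":-1,"travel":[0,0,-0.07],"turn":0},{"hand":-1,"travel":[0,0,-0.105],"turn":0},{"hand":-1,"travel":[0,0,-0.138],"turn":0},{"hand":-1,"travel":[0,0,-0.138],"turn":0}]'
python3 -m jog '[{"hand":-1,"travel":[0.008,0.001,0],"turn":0},{"hand":-1,"travel":[0.016,0.0015,0],"turn":0},{"hand":-1,"travel":[0.024,0.002,0],"turn":0},{"hand":-1,"travel":[0.032,0.003,0],"turn":0},{"hand":-1,"travel":[0.04,0.0035,0],"turn":0}]'
python3 -m jog '[{"hand":-1,"travel":[0.008,0.001,0],"turn":0},{"hand":-1,"travel":[0.017,0.0015,0],"turn":0},{"hand":-1,"travel":[0.026,0.0025,0],"turn":0},{"hand":-1,"travel":[0.035,0.003,0],"turn":0},{"hand":-1,"travel":[0.045,0.004,0],"turn":0}]'
python3 -m jog '[{"hand":-1,"travel":[0.01,0.001,0],"turn":0},{"hand":-1,"travel":[0.02,0.002,0],"turn":0},{"hand":-1,"travel":[0.03,0.003,0],"turn":0},{"hand":-1,"travel":[0.04,0.0035,0],"turn":0},{"hand":-1,"travel":[0.05,0.0045,0],"turn":0}]'
```

```text
t: 11.38
tool_pos: [0.3811, 0.1768, 0.115]
ee_rot: [0.999, 0.045, -0.006, 0.002]
contact_force: [-0.7, -0.2, -1.5]
finger_gap: -0.0002
gripper_force: 0.0
t: 11.8
tool_pos: [0.4255, 0.182, 0.1249]
ee_rot: [0.999, 0.046, 0.002, -0.0]
contact_force: [-0.1, 0.4, -0.2]
finger_gap: 0.0001
gripper_force: 0.0
t: 12.22
tool_pos: [0.4693, 0.1858, 0.1229]
ee_rot: [0.999, 0.046, -0.0, -0.0]
contact_force: [-0.8, 0.3, 0.8]
finger_gap: 0.0
gripper_force: 0.7
t: 12.63
tool_pos: [0.5194, 0.1903, 0.1228]
ee_rot: [0.999, 0.046, -0.0, -0.0]
contact_force: [-2.1, 0.3, 1.6]
finger_gap: -0.0
gripper_force: 0.8
```

```bash
python3 -m jog '[{"hand":-1,"travel":[0.009,0.001,0],"turn":0},{"hand":-1,"travel":[0.018,0.0015,0],"turn":0},{"hand":-1,"travel":[0.026,0.0025,0],"turn":0},{"hand":-1,"travel":[0.033,0.003,0],"turn":0},{"hand":-1,"travel":[0.039,0.0035,0],"turn":0}]'
python3 -m jog '[{"hand":-1,"travel":[0.004,0.0005,0],"turn":0},{"hand":-1,"travel":[0.008,0.001,0],"turn":0},{"hand":-1,"travel":[0.01,0.001,0],"turn":0},{"hand":-1,"travel":[0.01,0.001,0],"turn":0}]'
python3 -c "
from h import *
snap('side','side4');im=cv2.imread('pics/side4.png');cv2.imwrite('pics/s4.png',cv2.resize(im[150:310,200:400],(750,600)))"
```

```text
t: 13.05
tool_pos: [0.5582, 0.1937, 0.1226]
ee_rot: [0.999, 0.046, -0.0, 0.0]
contact_force: [-2.6, -0.0, -1.0]
finger_gap: 0.0001
gripper_force: 0.8
t: 13.38
tool_pos: [0.5679, 0.1947, 0.1229]
ee_rot: [0.999, 0.046, 0.0, -0.0]
contact_force: [0.2, 0.3, -0.6]
finger_gap: -0.0
gripper_force: 0.0
```

View pics/s4.png

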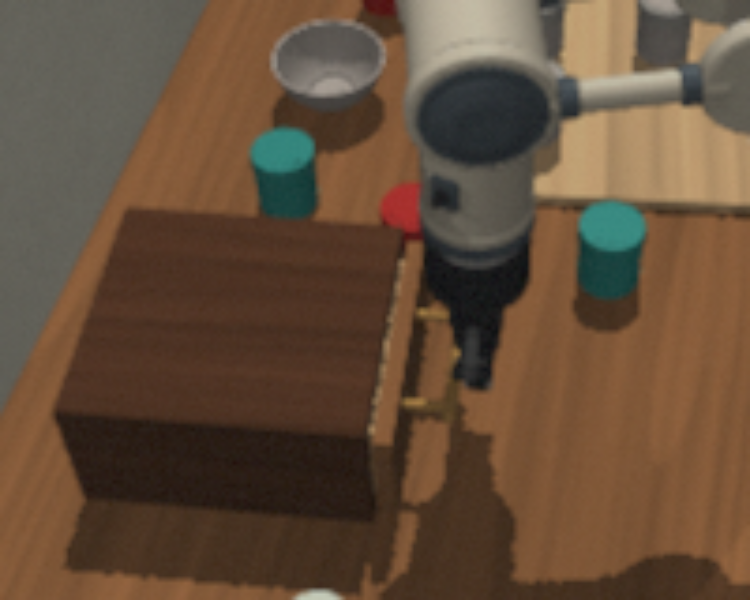

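Nearly shut: a thin light gap remains at about (395,310) between the cabinet face and the front. I'll push in small steps until the force rises at the stop.

```bash
python3 -m jog '[{"hand":-1,"travel":[0.002,0,0],"turn":0},{"hand":-1,"travel":[0.004,0,0],"turn":0},{"hand":-1,"travel":[0.004,0,0],"turn":0}]'
python3 -m jog '[{"hand":-1,"travel":[0.002,0,0],"turn":0},{"hand":-1,"travel":[0.003,0,0],"turn":0},{"hand":-1,"travel":[0.003,0,0],"turn":0}]'
python3 -m jog '[{"hand":-1,"travel":[0.002,0,0],"turn":0},{"hand":-1,"travel":[0.002,0,0],"turn":0},{"hand":-1,"travel":[0.002,0,0],"turn":0}]'
```

```text
t: 13.68
tool_pos: [0.5715, 0.1948, 0.123]
ee_rot: [0.999, 0.046, -0.0, -0.0]
contact_force: [-0.7, 1.5, 0.3]
finger_gap: -0.0001
gripper_force: 0.4
t: 13.93
tool_pos: [0.5721, 0.1949, 0.1229]
ee_rot: [0.999, 0.046, -0.004, 0.0]
contact_force: [-14.0, -0.6, 7.3]
finger_gap: 0.0
gripper_force: 7.1
t: 14.18
tool_pos: [0.5725, 0.195, 0.1228]
ee_rot: [0.999, 0.046, -0.006, 0.0]
contact_force: [-22.6, -1.8, 11.1]
finger_gap: -0.0004
gripper_force: 11.4
```

At the stop (force rises to 22 N with no further motion). Back off, lift and check.

```bash
python3 -m jog '[{"hand":-1,"travel":[-0.01,-0.001,0],"turn":0},{"hand":-1,"travel":[-0.03,-0.003,0],"turn":0},{"hand":-1,"travel":[-0.06,-0.006,0],"turn":0},{"hand":-1,"travel":[-0.1,-0.009,0],"turn":0},{"hand":-1,"travel":[-0.14,-0.013,0],"turn":0}]'
python3 -m jog '[{"hand":-1,"travel":[-0.03,0,0.03],"turn":0},{"hand":-1,"travel":[-0.03,0,0.07],"turn":0},{"hand":-1,"travel":[-0.03,0,0.1],"turn":0},{"hand":-1,"travel":[-0.03,0,0.13],"turn":0},{"hand":-1,"travel":[-0.03,0,0.13],"turn":0}]'
python3 -m jog '[{"hand":-1,"travel":[0,0,0],"turn":0},{"hand":-1,"travel":[0,0,0],"turn":0},{"hand":-1,"travel":[0,0,0],"turn":0},{"hand":-1,"travel":[0,0,0],"turn":0}]'
python3 - <<'E'
from h import *
a=snap('top','top5')['frame'];b=snap('side','side5')['frame']
cv2.imwrite('pics/two5.png',np.hstack([cv2.resize(a[100:300,200:450],(400,400)),cv2.resize(b[130:330,200:400],(400,400))])[:,:,::-1])
E
```

```text
t: 14.6
tool_pos: [0.4355, 0.1814, 0.1227]
ee_rot: [0.999, 0.045, 0.0, 0.0]
contact_force: [0.2, 0.4, 1.2]
finger_gap: 0.0001
gripper_force: 0.0
t: 15.02
tool_pos: [0.4079, 0.1821, 0.2607]
ee_rot: [0.999, 0.046, 0.006, -0.002]
contact_force: [1.0, 0.4, -0.3]
finger_gap: 0.0003
gripper_force: 0.0
t: 15.35
tool_pos: [0.4062, 0.1815, 0.2511]
ee_rot: [0.999, 0.046, -0.001, 0.0]
contact_force: [-0.2, -0.6, -0.4]
finger_gap: -0.0001
gripper_force: 0.0
```

View pics/two5.png

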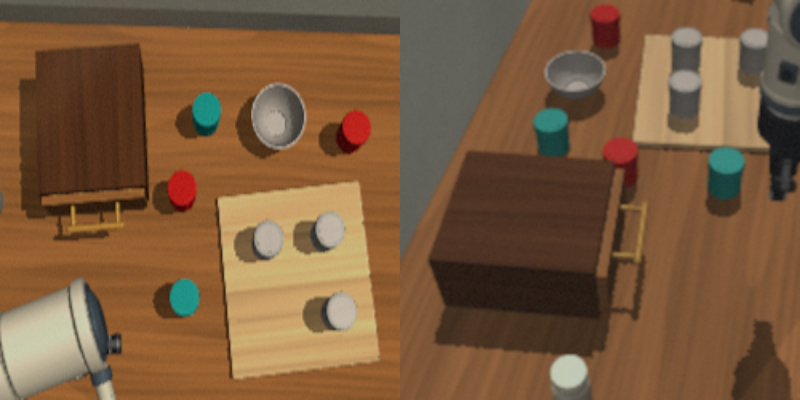

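The drawer is shut with no gap (right panel ~(610,230)). Three light tins stand on the board at left-panel (268,240), (329,231) and (340,311), and nothing else has moved.

```bash
python3 -c "
from plant import ticket
print(ticket.job_done())"
```

```text
the job is handed in; nothing more can be done
None
```

I handed the job in at about 15 s of the 72 s limit: the heavy tin (about 5.3 N) stands in the drawer, which is pushed to its stop, and the other three stand upright on the board. I weighed only two tins and left the last two untouched once the heavy one was clear; the judge's verdict was not shown.

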